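# Dim the beam and pull the filter

## Robot

A 6-joint arm with a two-finger parallel gripper is mounted at the origin on the work surface. World frame = base frame: x ahead of the robot, y to its left, z up, the work surface at z = 0. Lengths are in m, angles in rad, forces in N, time in s.
With the tool pointing down it reaches from about 0.25 to 0.725 m from the base axis. Payload 9.7 kg.
Tool frame: the origin (TCP) lies at the very end of the fingers, on their centre line; the grasp point (between the pads) lies 19 mm behind it; z points along the fingers, y is the line along which they close (so a half turn about z gives the same grasp; the last joint's range is limited). The gripper opens to 85 mm and grips with 20 to 120 N. Pads are 22 mm wide; open, the fingers measure 114 mm over their backs; the gripper's body (76 mm by 85 mm) begins 54 mm behind the grasp point. The pads swing forward as they close: fully open they stand 13 mm farther back than shut.
Start: joints at [-1.259, 0.087, 0.176, 1.66, 0, 1.571], TCP at [0.169, -0.523, 0.231] pointing down, gripper open.
Joint ranges: [-3.13, 3.13], [-0.85, 1.81], [-1.15, 1.24], [-2.2, 2.28], [-1.44, 1.52], [-3.14, 3.14]. Speed limits (rad/s): [2.22, 2.22, 2.57, 3.14, 3.14, 3.14].

## Interface

Orientations are given as a unit quaternion [w, x, y, z].
In Python, from bench import arm, viewer gives the robot as it stands. The module is installed in compiled form; this text tells all that it offers.
- The arm moves only by the shell command python3 -m crank 'ROWS' [FORCE]. ROWS is JSON, a list of rows, each a list of 5 numbers: the finger opening in mm, from 0 to 85.4, then the shift along the tool's x, y, z in mm, then the turn about the tool's z in degrees. A call has exactly 5 rows; each row is the pose to reach, as a shift and turn from the pose commanded when the call began, along the tool's axes at that moment; what a row does not reach only later rows make up. A row lasts 1/12 s, in which the tool goes at most 41.7 mm and 7.16 degrees, less where a joint would pass 70% of its speed; a pose out of reach is approached as far as the arm can. A call with a gripper value outside its range is refused whole. The fingers move at their own pace and stop on an object; FORCE is the grip in N (left out, the last holds). Time passes only in rows, so rows that repeat a pose let the fingers close, or fill a call up. It gives the time, the measured TCP pose, the force, the opening and the grip force at its end, in the units of the state.
- arm.get_state(): the state, without advancing time (a new reading comes with each control period).
- viewer.snapshot(name): name is "scene" or "top"; returns the picture (400x640x3 uint8, red, green, blue); there is no depth.
- viewer.camera_model(name): a dict with "fx", "fy", "cx", "cy" (pixels), "k1" (the pictures are not rectified: a ray, as slopes to the right and down, at radius r is drawn at 1 + k1 r^2 times it, then the intrinsics apply), "rvec" (rotation vector, rad) and "tvec" (3), from world to camera coordinates, as OpenCV has them. Camera axes: x right, y down, z forward; pixel columns grow to the right and rows downward; lengths in m; the calibration is good to about 2 mm. A picture is of the moment at which its call begins. camera_model takes no time and is no camera call.
- arm.finish_job(): hands the job in; it is judged then, once.
The state is a dict: "time_s": time; "joint_pos": joint angles; "dq": joint speeds; "joint_efforts": joint torques, N m; "tool_pos": TCP position; "tool_rot": TCP orientation; "contact_force": force on the tool from outside, world axes, zero at the start; "ft_torque": the same for the moment, N m; "grip_width": finger opening in m; "gripper_force": force on a finger pad.
Only numpy, scipy, OpenCV 4.12 (cv2) and the standard library are available. Lean on these libraries where they do the work, as an engineer would, in place of code of your own. Each camera call takes 0.05 s, during which the arm holds its last target. There are 200 camera calls.

## Task

Before the filter is changed the beam must be dimmed: gently roll the attenuator's ridged thumbwheel, one ridge after another, until the face with four dots lies on top at the pointer. Then swing the holder's hold-down bar up until it stands well past halfway to upright and stays there, and slide the freed filter plate by its tab along its bed, without lifting it off, until the whole plate is well clear in front of the bar's line; let go, and leave the wheel at four and the things round about where they are.

Things in the scene. Friction and masses are not known exactly. Their poses are not given: they have to be found in the camera images.
- attenuator: Fixed black attenuator: base 150 x 110 x 15 mm, two black cheek plates (outer faces at y = +-36 mm, tops at z = 100 mm) with a grey-ridged thumbwheel between them standing out above. Origin: centre of its underside, on the table; +x points away from the robot at yaw 0, z up. A thin aluminium pointer (top z = 133 mm) at x = 0, y = +33 mm stands beside the wheel's top.
- axle (a point): Centre of the thumbwheel, on its axle (along attenuator y), 85 mm above the table. Black drum: radius 50 mm, 40 mm wide (y = -20 to +20 mm). 8 straight grey ridges along y, 45 degrees apart, 6 mm thick, out to radius 64 mm. Between them 8 faces with 0 to 7 white dots; a face on top has its two ridges 22.5 degrees either side of the top. The next higher face is on the -x (robot's) side.
- wheel (a joint): Turn of the wheel, rad: dots on top times 0.785. Grows as the wheel's top moves along attenuator +x (away from the robot). A sprung detent holds every face (some 3 to 6 N at a ridge to push over); past half way to the next face it snaps on by itself. Starts at about one or two dots; the target is four (3.14). Stops just beyond 0 and 7.
- holder: Fixed black filter holder: bed 200 x 118 mm, top 22 mm above the table (x = -140 to +60, y = -59 to +59 mm), low side rails (inner faces y = +-37 mm, tops z = 33 mm), back stop at x = 52 mm, open at its -x end towards the robot. Origin: on the table, under the bar's line; x is the line along which the plate slides, y points to the bar's hinge, z up.
- bar (a joint): Hinge of the aluminium hold-down bar, 20 mm wide (x), 10 mm thick, lying across the plate along y at holder x = 0. Axis along x at holder y = +52, z = 37 mm. 0 = down; grows as the free (-y) end rises, stop at 1.75 rad. Stiff hinge: it stays where left (about 2 N at the free end moves it). The plate's frame passes below it from about 0.8 rad; 1.0 to 1.3 is good.
- bar_grip (a point): Centre of the round grip at the bar's free end: a cylinder 24 mm in diameter, 26 mm long, axis along holder x, 142 mm from the hinge, overhanging the holder's side, 39 mm above the table when down. Moves with the bar. Pinched over its two flat ends it turns between the fingers as the bar swings up.
- plate: Loose aluminium filter plate, about 0.25 kg, 115 x 70 x 8 mm (x = -70 to +45 mm), on the holder's bed beneath the bar, axes as the holder's. Origin on its underside. A square black frame with amber glass (x = 10 to 42 mm, 50 mm wide, top at z = 22 mm) stands behind the bar and cannot pass while it is down. Starts with its origin 0 to 6 mm behind the bar's line; slides to -x.
- plate_tab (a point): In the upright tab at the plate's front: 26 mm (x) x 14 mm (y) x 34 mm tall; this point is 30 mm above the plate's underside, 12 mm below the tab's top. Pinch it along y.
- driver: Screwdriver lying between the two devices, 150 mm long; leave it alone.
- lens_cap: Black round cap, 44 mm in diameter, 14 mm high, lying between the devices; leave it alone.
- mount_a: Black post with a square optic mount, 172 mm tall, foot 60 mm in diameter, at the back of the table; leave it alone.
Things that resemble listed ones, but are neither listed nor needed, are in the scene too. Of the things like the plate, leave any that is blue; of the rest the larger one is meant. What is shaped like the attenuator but red or turquoise is not meant.

How it is judged:
By the outcome, as a careful person would: the job done as asked, in the order asked, and still so for the second after the job is handed in, with the robot touching nothing.
It also fails if it takes over 64 s, if anything falls off the work surface, if the arm or the gripper's body presses on something with over 40 N, if the wrist force passes 120 N, or if a joint passes its speed limit or range.

## Working session

There is one attempt and no reset: what is moved stays moved. The work goes in short steps, Python scripts to look and compute and a shell command to move; the robot and the scene stay as the last step left them, time stands still between calls to the robot, and variables do not carry over. Pictures are saved under pics/ and viewed, at most 10 in all, crops included, and the job is handed in when it is done.

```bash
mkdir -p pics
python3 - <<'E'
from bench import arm, viewer
import cv2
for n in("scene","top"):
    im=viewer.snapshot(n); cv2.imwrite(f"pics/{n}0.png",cv2.resize(im[:,:,::-1],(800,500),interpolation=cv2.INTER_CUBIC)); cv2.imwrite(f"pics/{n}_raw.png",im[:,:,::-1])
    print(viewer.camera_model(n))
print(arm.get_state())
E
```

```text
{'fx': 385.32854622473815, 'fy': 385.32854622473815, 'cx': 315.74115696819143, 'cy': 198.21126858574445, 'k1': -0.0009001281055250698, 'rvec': array([ 2.22558438,  0.54704175, -0.27546583]), 'tvec': array([-0.48995091, -0.08231063,  1.20098111])}
{'fx': 372.3365765984796, 'fy': 372.3365765984796, 'cx': 316.0020574743457, 'cy': 201.83602993392398, 'k1': -0.03640787850136539, 'rvec': array([ 2.18747023, -2.18459212,  0.05262903]), 'tvec': array([0.02966681, 0.54510183, 1.13678444])}
{'time_s': 0.1, 'joint_pos': array([-1.25901902e+00,  8.73717474e-02,  1.75198043e-01,  1.65984037e+00,
        1.02710141e-05,  1.57080805e+00]), 'dq': array([-0.00111794, -0.00096849,  0.00313697, -0.00016433,  0.00119619,
       -0.00170547]), 'joint_efforts': array([ 2.10257817e-04, -5.21561301e+01,  4.65650868e+01,  1.60391175e-02,
       -1.96136364e-05, -5.81445761e-06]), 'tool_pos': array([ 0.16864495, -0.52326403,  0.23066444]), 'tool_rot': array([-6.02285899e-04,  9.87874678e-01,  1.55252214e-01, -8.94626189e-05]), 'contact_force': array([ 0.63927881, -0.36347668, -0.16834303]), 'ft_torque': array([ 0.00541328,  0.00072775, -0.00434171]), 'gripper_force': 0.0, 'grip_width': 0.08540683798251283}
```

View pics/scene0.png

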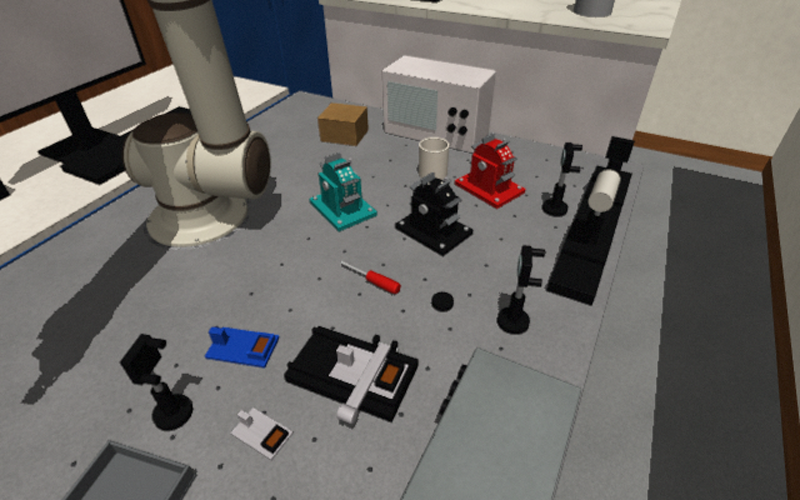

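View pics/top0.png

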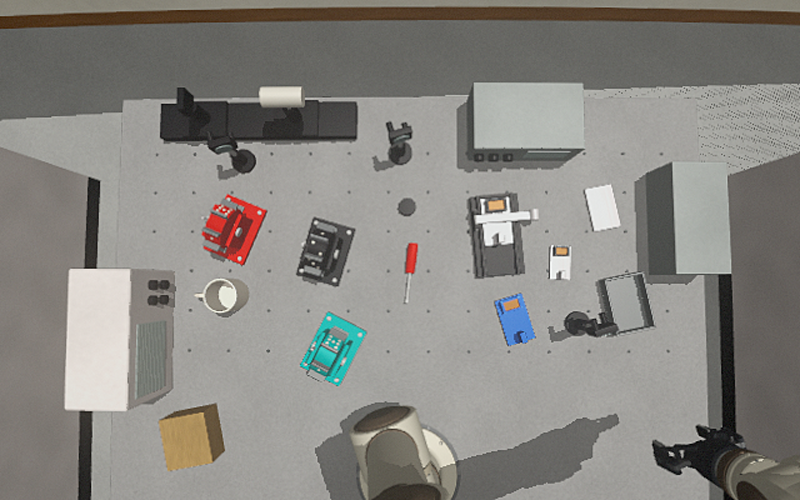

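The black attenuator is at top (327,251); the red one (233,230) and turquoise one (334,348) are decoys. The holder's silver plate is at (497,222). The loose small silver plate (560,262) and the blue one (515,318) are not meant: the one in the holder is the larger non-blue plate and lies under the bar. I'll confirm this in one enlarged crop.

```bash
cat > h.py <<'E'
import numpy as np, cv2
from scipy.spatial.transform import Rotation as R
from bench import arm, viewer
def ray(n,u,v):
    c=viewer.camera_model(n); x=np.array([(u-c['cx'])/c['fx'],(v-c['cy'])/c['fy']]); s=x.copy()
    for _ in range(20): s=x/(1+c['k1']*(s@s))
    M=cv2.Rodrigues(c['rvec'])[0]; return -M.T@c['tvec'], M.T@np.r_[s,1]
def pz(n,u,v,z):
    o,d=ray(n,u,v); return o+d*(z-o[2])/d[2]
def proj(n,P):
    c=viewer.camera_model(n); P=np.atleast_2d(P)@cv2.Rodrigues(c['rvec'])[0].T+c['tvec']
    s=P[:,:2]/P[:,2:]; s=s*(1+c['k1']*(s**2).sum(1,keepdims=True)); return s*c['fx']+[c['cx'],c['cy']]
def frame(o,yaw,P):  # local points -> world
    return np.r_[o[0],o[1],0]+np.atleast_2d(P)@R.from_euler('z',yaw).as_matrix().T
def shift(target):  # world target TCP -> tool-axes shift mm
    s=arm.get_state(); q=s['tool_rot']; r=R.from_quat(np.r_[q[1:],q[0]])
    return 1000*r.inv().apply(np.array(target)-s['tool_pos'])
E
python3 - <<'E'
import cv2,numpy as np
a=cv2.imread('pics/top_raw.png');b=cv2.imread('pics/scene_raw.png')
f=lambda im,x,y:cv2.resize(im[y:y+74,x:x+100],(400,296),interpolation=cv2.INTER_CUBIC)
cv2.imwrite('pics/crop.png',np.vstack([np.hstack([f(a,215,165),f(a,350,150)]),np.hstack([f(b,300,130),f(b,225,258)])]))
E
```

```text
(no output)
```

View pics/crop.png

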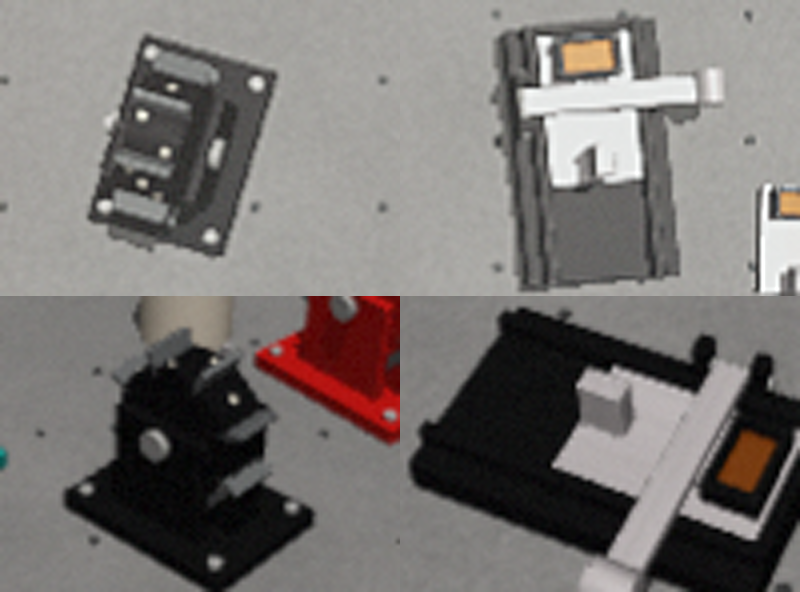

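The crop confirms both devices. On the black attenuator (top-left) the top face shows two dots, with the one-dot face on its far side and the pointer at crop (110,120). The holder (top-right) has its silver plate under the bar, with the grip at crop (711,85) and the tab near (588,165). I'll fit both poses.

Run:
```python
from h import *
from scipy.optimize import least_squares
def fit(pts,loc,g):
    px=np.array(pts,float)
    f=lambda p:(proj('top',frame(p[:2],p[2],loc))-px).ravel()
    r=least_squares(f,g,loss='soft_l1'); print(r.x,np.round(f(r.x).reshape(-1,2),1).tolist()); return r.x
c=np.array([(147,37),(275,72),(222,255),(88,220),(110,120)])/4+[215,165]
L=np.array([(.075,.055,.015),(.075,-.055,.015),(-.075,-.055,.015),(-.075,.055,.015),(0,.033,.13)])
a=fit(c,L,[.45,.15,-.2])
c=np.array([(100,35),(255,20),(278,272),(122,290),(311,85)])/4+[350,150]
L=np.array([(.06,.059,.03),(.06,-.059,.03),(-.14,-.059,.026),(-.14,.059,.026),(0,-.09,.039)])
b=fit(c,L,[.45,-.25,.1])
# tab top in scene crop: top centre (605,380)->
u=np.array([605-400,378-296])/4+[225,258]
p=pz('scene',*u,.064); print('tab',p)
print('tab holder frame',R.from_euler('z',-b[2]).apply(p-np.r_[b[0],b[1],0]))
print('grip scene err',proj('scene',frame(b[:2],b[2],[0,-.09,.039])),'expect',np.array([605-400,580-296])/4+[225,258])
print('att scene base corners',(proj('scene',frame(a[:2],a[2],[(.075,.055,.015),(.075,-.055,.015),(-.075,-.055,.015),(-.075,.055,.015)]))-[300,130])*4)
```

```text
[ 0.54680521  0.20274965 -0.27685027] [[-1.2, -0.9], [0.5, -0.0], [0.2, 0.6], [-0.2, -0.4], [0.3, 0.5]]
[ 0.62640018 -0.21634024  0.08787728] [[0.3, -1.2], [-0.4, -0.7], [0.2, 1.0], [0.9, -0.1], [-1.5, 1.1]]
tab [ 0.58073988 -0.21950612  0.064     ]
tab holder frame [-0.04576196  0.00085367  0.064     ]
grip scene err [[276.63116434 329.37776254]] expect [276.25 329.  ]
att scene base corners [[311.5064902  212.71041286]
 [214.06175556 285.82687364]
 [ 56.78003184 195.18073999]
 [155.49648435 131.49096414]]
```

```bash
cat >> h.py <<'E'
A=([.5468,.2027],-.2769); H=([.6264,-.2163],.0879)
def go(dev,P,yaw=None):
    t=frame(dev[0],dev[1],P)[0]; t[2]=P[2]; s=arm.get_state(); q=s['tool_rot']
    ax=R.from_quat(np.r_[q[1:],q[0]]).as_matrix()[:,0]; y=np.arctan2(ax[1],ax[0])
    loc=R.from_euler('z',-dev[1]).apply(s['tool_pos']-np.r_[dev[0],0])
    print('t',round(s['time_s'],2),'local mm',np.round(loc*1000,1),'tool yaw',round(y,3),'shift',np.round(shift(t),1),'F',np.round(s['contact_force'],1),'grip',round(s['grip_width']*1000,1))
    if yaw is not None: print('turn deg',np.round(-np.degrees((yaw-y+np.pi)%(2*np.pi)-np.pi),1))
    for n,d in(('x',[1,0,0]),('y',[0,1,0])): 
        print('dev',n,'in tool',np.round(shift(s['tool_pos']+R.from_euler('z',dev[1]).apply(d))/1000,3))
E
python3 -c "
from h import *
go(A,[-.048,0,.2],A[1]+np.pi/2)"
```

```text
t 0.1 local mm [-165.3 -801.7  230.7] tool yaw 0.312 shift [ 542.7 -601.6   31.4] F [ 0.6 -0.4 -0.2] grip 85.4
turn deg -56.3
dev x in tool [ 0.832  0.555 -0.001]
dev y in tool [ 0.555 -0.832  0.001]
```

```bash
python3 -m crank '[[0,22,-24,0,0],[0,44,-48,0,0],[0,65,-72,0,0],[0,87,-96,0,0],[0,109,-120,0,0]]' 40 | tail -c 300
python3 -m crank '[[0,22,-24,0,0],[0,44,-48,0,0],[0,65,-72,0,0],[0,87,-96,0,0],[0,109,-120,0,0]]' >/dev/null
python3 -m crank '[[0,22,-24,0,0],[0,44,-48,0,0],[0,65,-72,0,0],[0,87,-96,0,0],[0,109,-120,0,0]]' >/dev/null
python3 -m crank '[[0,22,-24,0,0],[0,44,-48,0,0],[0,65,-72,0,0],[0,87,-96,0,0],[0,109,-120,0,0]]' >/dev/null
python3 -m crank '[[0,22,-24,0,0],[0,44,-48,0,0],[0,65,-72,0,0],[0,87,-96,0,0],[0,107,-120,0,0]]' >/dev/null
python3 -m crank '[[0,0,0,0,-6],[0,0,0,0,-12],[0,0,0,0,-18],[0,0,0,0,-24],[0,0,0,0,-28]]' >/dev/null
python3 -m crank '[[0,0,0,5,-6],[0,0,0,10,-12],[0,0,0,15,-18],[0,0,0,20,-24],[0,0,0,25,-28]]' >/dev/null
python3 -c "
from h import *
go(A,[-.048,0,.139],A[1]+np.pi/2)"
```

```text
time_s: 0.52
tool_pos: [0.2358, -0.3744, 0.2309]
tool_rot: [-0.0, 0.988, 0.155, -0.0]
contact_force: [0.5, 0.2, 0.1]
grip_width: 0.0258
gripper_force: 0.0
t 3.02 local mm [-32.8 -21.5 205.6] tool yaw 1.332 shift [ 21.1 -13.7  67.1] F [ 0.8  0.1 -0.3] grip 0.0
turn deg 2.2
dev x in tool [-0.038  0.999 -0.012]
dev y in tool [0.999 0.038 0.014]
```

```bash
python3 -m crank '[[0,5,-3,0,0],[0,10,-7,0,0],[0,15,-10,0,0],[0,18,-12,0,0],[0,18,-12,0,0]]' >/dev/null
python3 -c "
from h import *
go(A,[-.048,0,.139],A[1]+np.pi/2)
a=viewer.snapshot('top')[150:250,200:300,::-1];b=viewer.snapshot('scene')[100:220,280:400,::-1]
cv2.imwrite('pics/w1.png',np.hstack([cv2.resize(a,(400,400)),cv2.resize(b,(400,400))]))"
```

```text
t 3.43 local mm [-45.8  -2.9 207. ] tool yaw 1.327 shift [ 1.9 -1.4 68. ] F [ 0.1 -0.6  0.1] grip -0.2
turn deg 1.9
dev x in tool [-0.033  0.999 -0.011]
dev y in tool [0.999 0.033 0.015]
```

View pics/w1.png

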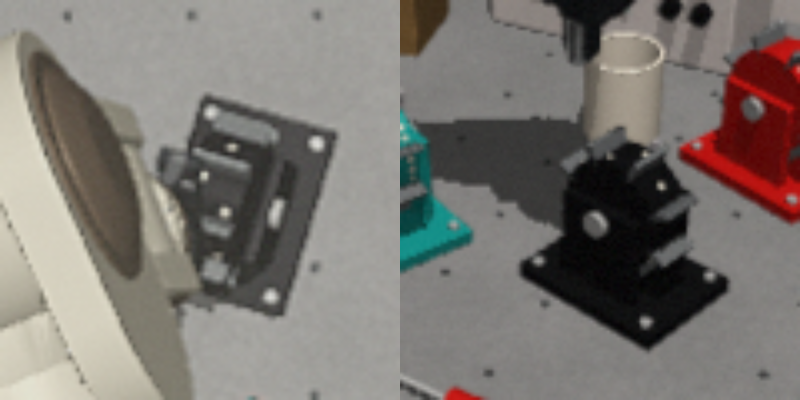

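The fingertip (scene crop about (580,60)) is behind and above the black wheel, which shows two dots on top at top crop (205,175) and (225,212). I'll go down to z = 139 mm and push gently.

```bash
python3 -m crank '[[0,1,-1,18,0],[0,2,-2,36,0],[0,2,-2,54,0],[0,2,-2,67,0],[0,2,-2,67,0]]' 
python3 -m crank '[[0,0,4,0,0],[0,0,8,0,0],[0,0,12,0,0],[0,0,16,0,0],[0,0,20,0,0]]' | grep -E "pos|force" 
python3 -c "
from h import *
go(A,[0,0,.139])"
```

```text
time_s: 3.95
tool_pos: [0.4993, 0.2144, 0.137]
tool_rot: [-0.009, 0.788, 0.616, 0.001]
contact_force: [-0.4, -0.7, -0.5]
grip_width: -0.0001
gripper_force: 0.0
tool_pos: [0.5199, 0.2104, 0.1406]
contact_force: [-5.7, 1.7, 4.6]
gripper_force: 3.1
t 4.37 local mm [-2.800e+01  1.000e-01  1.406e+02] tool yaw 1.327 shift [-1.  28.   1.3] F [-5.7  1.7  4.6] grip 0.1
dev x in tool [-0.033  0.999 -0.012]
dev y in tool [0.999 0.033 0.016]
```

```bash
python3 -m crank '[[0,0,4,0,0],[0,0,8,0,0],[0,0,12,0,0],[0,0,16,0,0],[0,0,20,0,0]]' | grep -E "pos|force" 
python3 -m crank '[[0,0,3,0,0],[0,0,6,0,0],[0,0,9,0,0],[0,0,9,0,0],[0,0,9,0,0]]' | grep -E "pos|force" 
python3 -c "
from h import *
go(A,[0,0,.139])
a=viewer.snapshot('top')[150:250,200:300,::-1];b=viewer.snapshot('scene')[100:220,280:400,::-1]
cv2.imwrite('pics/w2.png',np.hstack([cv2.resize(a,(400,400)),cv2.resize(b,(400,400))]))"
```

```text
tool_pos: [0.5407, 0.2051, 0.1425]
contact_force: [-1.0, -2.1, 12.9]
gripper_force: 8.0
tool_pos: [0.5501, 0.2028, 0.1415]
contact_force: [4.0, -2.8, 7.7]
gripper_force: 3.8
t 5.2 local mm [  3.1   1.  141.5] tool yaw 1.326 shift [-0.9 -3.1  2.5] F [ 4.  -2.8  7.7] grip -0.0
dev x in tool [-0.032  0.999 -0.006]
dev y in tool [0.999 0.032 0.016]
```

View pics/w2.png

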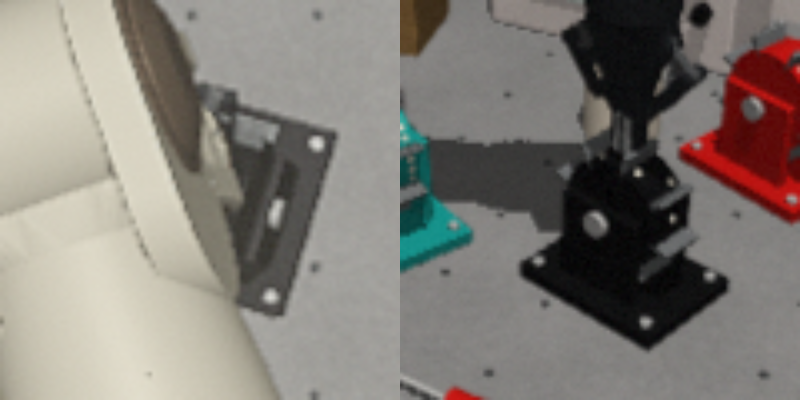

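The fingers hide the wheel's top, but dots have moved to the far side near (640,172) and (672,217). I'll lift straight up, back off and check.

```bash
python3 -m crank '[[0,0,-1,-12,0],[0,0,-1,-25,0],[0,0,-10,-40,0],[0,0,-30,-50,0],[0,0,-49,-60,0]]' | grep -E "pos|force" 
python3 -m crank '[[0,0,-10,0,0],[0,0,-20,0,0],[0,0,-20,0,0],[0,0,-20,0,0],[0,0,-20,0,0]]' | grep -E "pos|force" 
python3 -c "
from h import *
go(A,[-.048,0,.139])
a=viewer.snapshot('top')[150:250,200:300,::-1];b=viewer.snapshot('scene')[130:190,310:370,::-1]
cv2.imwrite('pics/w3.png',np.hstack([cv2.resize(a,(400,400)),cv2.resize(b,(400,400))]))"
```

```text
tool_pos: [0.5007, 0.2139, 0.2012]
contact_force: [0.2, -0.2, -0.8]
gripper_force: 0.0
tool_pos: [0.4816, 0.2186, 0.1993]
contact_force: [0.4, 0.9, 0.3]
gripper_force: 0.0
t 6.13 local mm [-67.   -2.5 199.3] tool yaw 1.327 shift [ 1.  19.8 60.1] F [0.4 0.9 0.3] grip -0.1
dev x in tool [-0.033  0.999 -0.011]
dev y in tool [0.999 0.033 0.014]
```

View pics/w3.png

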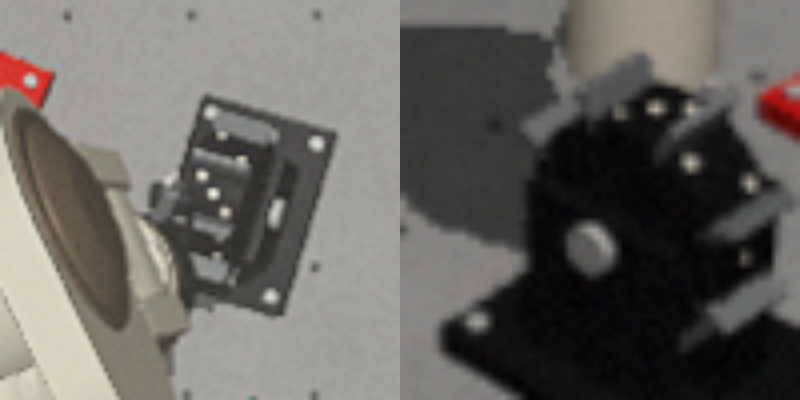

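Exactly three dots now on top (top crop (202,175), (213,193), (226,211)), with the two-dot face beyond. I'll repeat once, slightly higher and shorter.

```bash
python3 -m crank '[[0,1,10,0,0],[0,2,20,15,0],[0,2,20,35,0],[0,2,20,58,0],[0,2,20,58,0]]' | grep -E "pos|force" 
python3 -m crank '[[0,0,4,0,0],[0,0,8,0,0],[0,0,12,0,0],[0,0,16,0,0],[0,0,20,0,0]]' | grep -E "pos|force" 
python3 -m crank '[[0,0,4,0,0],[0,0,8,0,0],[0,0,12,0,0],[0,0,16,0,0],[0,0,20,0,0]]' | grep -E "pos|force" 
python3 -m crank '[[0,0,2,0,0],[0,0,4,0,0],[0,0,4,0,0],[0,0,4,-5,0],[0,0,4,-15,0]]' | grep -E "pos|force" 
python3 -m crank '[[0,0,0,-20,0],[0,0,0,-40,0],[0,0,-20,-50,0],[0,0,-50,-60,0],[0,0,-80,-60,0]]' | grep -E "pos|force" 
python3 -c "
from h import *
go(H,[0,-.09,.2],H[1]+np.pi/2)
a=viewer.snapshot('top')[150:250,200:300,::-1];b=viewer.snapshot('scene')[130:190,310:370,::-1]
cv2.imwrite('pics/w4.png',np.hstack([cv2.resize(a,(400,400)),cv2.resize(b,(400,400))]))"
```

```text
tool_pos: [0.5001, 0.2159, 0.137]
contact_force: [-0.2, -0.0, 0.0]
gripper_force: 0.0
tool_pos: [0.5202, 0.2125, 0.1439]
contact_force: [-11.6, 3.5, 5.6]
gripper_force: 4.5
tool_pos: [0.5407, 0.2071, 0.1426]
contact_force: [-1.8, -0.3, 6.1]
gripper_force: 3.6
tool_pos: [0.5436, 0.2056, 0.1558]
contact_force: [-0.1, 0.2, -0.2]
gripper_force: 0.0
tool_pos: [0.4665, 0.2244, 0.2198]
contact_force: [-0.1, -0.1, 0.7]
gripper_force: 0.0
t 8.32 local mm [-120.5  453.1  219.8] tool yaw 1.325 shift [-474.   291.6    9.4] F [-0.1 -0.1  0.7] grip 0.2
turn deg -19.1
dev x in tool [ 0.327  0.945 -0.002]
dev y in tool [ 0.945 -0.327  0.019]
```

View pics/w4.png

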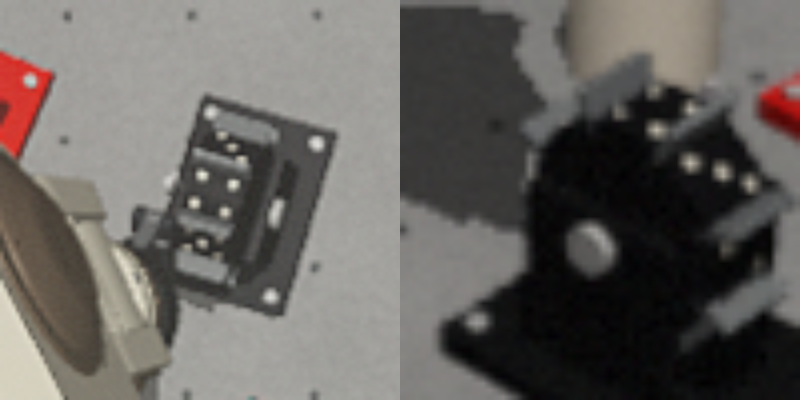

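Four dots are on top now (top crop (202,176), (233,184), (194,204), (225,211)), with the ridges centred about them. Next is the bar grip.

```bash
python3 -m crank '[[0,-32,19,0,0],[0,-64,38,0,0],[0,-96,58,0,0],[0,-128,77,0,0],[0,-158,97,0,0]]' >/dev/null
python3 -m crank '[[60,-32,19,0,0],[60,-64,38,0,0],[60,-96,58,0,0],[60,-128,77,0,0],[60,-158,97,0,0]]' >/dev/null
python3 -m crank '[[60,-32,19,0,0],[60,-64,38,0,0],[60,-96,58,0,0],[60,-128,77,0,0],[60,-158,97,0,0]]' >/dev/null
python3 -m crank '[[60,0,0,0,-6],[60,0,0,0,-12],[60,0,0,0,-19],[60,0,0,0,-19],[60,0,0,0,-19]]' >/dev/null
python3 -c "
from h import *
go(H,[0,-.09,.08],H[1]+np.pi/2)
"
```

```text
t 10.08 local mm [ -0.  -90.4 207. ] tool yaw 1.654 shift [ -1.8   0.7 127. ] F [-0.2 -0.3 -0.7] grip 60.4
turn deg -0.2
dev x in tool [ 0.004  1.    -0.005]
dev y in tool [ 1.    -0.004  0.017]
```

```bash
python3 -m crank '[[60,0,0,25,0],[60,-1,0,55,0],[60,-2,0,90,0],[60,-2,0,115,0],[60,-2,0,127,0]]' | grep -E "pos|force"
python3 -c "
from h import *
go(H,[0,-.09,.02],H[1]+np.pi/2)
a=viewer.snapshot('top')[130:230,360:460,::-1];b=viewer.snapshot('scene')[250:350,220:320,::-1]
cv2.imwrite('pics/g1.png',np.hstack([cv2.resize(a,(400,400)),cv2.resize(b,(400,400))]))"
```

```text
tool_pos: [0.6321, -0.305, 0.076]
contact_force: [0.1, 0.0, -0.3]
gripper_force: 0.0
t 10.5 local mm [ -2.1 -88.8  76. ] tool yaw 1.654 shift [-2.3  2.6 55.9] F [ 0.1  0.  -0.3] grip 59.8
turn deg -0.2
dev x in tool [ 0.004  1.    -0.009]
dev y in tool [ 1.    -0.004  0.02 ]
```

View pics/g1.png

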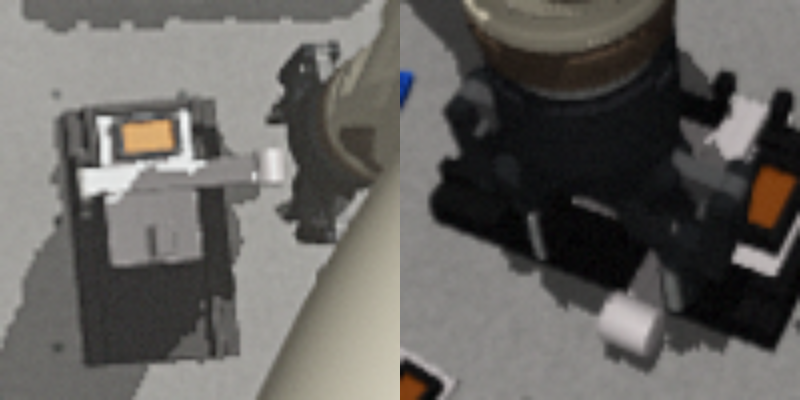

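The open fingers straddle the bar line above the grip, which is at scene crop (632,328) and top crop (272,166). I'll refine the grip point from these pixels.

```bash
python3 -c "
from h import *
for n,u in(('scene',(220+(632-400)/4,250+328/4)),('top',(360+272/4,130+166/4))):
    p=pz(n,*u,.039); print(n,p,R.from_euler('z',-H[1]).apply(p-np.r_[H[0],0])*1000)"
```

```text
scene [ 0.63958638 -0.30944783  0.039     ] [  4.95831211 -93.94580017  39.        ]
top [ 0.63678207 -0.3114723   0.039     ] [  1.98710846 -95.71627966  39.        ]
```

```bash
python3 -m crank '[[60,-5,5,10,0],[60,-5,5,25,0],[60,-6,5,40,0],[60,-6,5,55,0],[60,-6,5,55,0]]' | grep -E "pos|force"
python3 -m crank '[[24,0,0,0,0],[20,0,0,0,0],[20,0,0,0,0],[20,0,0,0,0],[20,0,0,0,0]]' 30 | grep -E "pos|force|width"
python3 -m crank '[[20,0,0,0,0],[20,0,0,0,0],[20,0,0,0,0],[20,0,0,0,0],[20,0,0,0,0]]' | grep -E "pos|force|width"
python3 -c "
from h import *
go(H,[0,-.09,.02],H[1]+np.pi/2)"
```

```text
tool_pos: [0.6387, -0.3105, 0.0233]
contact_force: [-0.1, -0.8, 0.4]
gripper_force: 0.0
tool_pos: [0.6373, -0.3112, 0.0273]
contact_force: [-12.5, -0.0, 9.3]
grip_width: 0.0253
gripper_force: 33.3
tool_pos: [0.6373, -0.3112, 0.0273]
contact_force: [-12.7, -0.1, 8.4]
grip_width: 0.0252
gripper_force: 33.3
t 11.85 local mm [  2.5 -95.5  27.3] tool yaw 1.657 shift [ 5.3 -2.5  7.4] F [-12.7  -0.1   8.4] grip 25.2
turn deg -0.1
dev x in tool [ 0.002  1.    -0.007]
dev y in tool [ 1.    -0.002  0.016]
```

```bash
python3 -m crank '[[20,1,-2,-16,0],[20,4,-2,-31,0],[20,8,-2,-45,0],[20,13,-2,-58,0],[20,19,-2,-70,0]]' | grep -E "pos|force|width"
python3 -m crank '[[20,8,0,-12,0],[20,17,0,-23,0],[20,27,0,-33,0],[20,38,0,-42,0],[20,49,0,-50,0]]' | grep -E "pos|force|width"
python3 -c "
from h import *
go(H,[.0025,-.0955+.0669,.0273+.1185],H[1]+np.pi/2)"
```

```text
tool_pos: [0.6354, -0.2921, 0.0963]
contact_force: [0.6, 4.5, -6.7]
grip_width: 0.0254
gripper_force: 29.9
tool_pos: [0.6313, -0.2441, 0.1472]
contact_force: [-1.0, -0.4, -6.9]
grip_width: 0.0255
gripper_force: 29.8
t 12.68 local mm [  2.5 -28.1 147.2] tool yaw 1.658 shift [-0.5  0.   1.4] F [-1.  -0.4 -6.9] grip 25.5
turn deg -0.0
dev x in tool [ 0.001  1.    -0.005]
dev y in tool [ 1.    -0.001  0.017]
```

```bash
python3 -m crank '[[20,6,0,-3,0],[20,12,0,-7,0],[20,19,0,-10,0],[20,25,0,-12,0],[20,25,0,-12,0]]' | grep -E "pos|force|width"
python3 -m crank '[[60,0,0,0,0],[60,0,0,0,0],[60,0,0,0,0],[60,0,0,0,0],[60,0,0,0,0]]' | grep -E "pos|force|width"
python3 -m crank '[[60,0,0,-10,0],[60,0,0,-20,0],[60,0,0,-35,0],[60,0,0,-50,0],[60,0,0,-65,0]]' | grep -E "pos|force|width"
python3 -m crank '[[60,0,-20,0,0],[60,0,-50,0,0],[60,0,-80,0,0],[60,0,-110,0,0],[60,0,-140,0,0]]' | grep -E "pos|force|width"
python3 -c "
from h import *
H=([.629,-.221],.0879)
go(H,[-.058,0,.1],H[1])
a=viewer.snapshot('top')[130:230,360:460,::-1];b=viewer.snapshot('scene')[220:345,215:340,::-1]
cv2.imwrite('pics/g2.png',np.hstack([cv2.resize(a,(400,400)),cv2.resize(b,(400,400))]))"
```

```text
tool_pos: [0.6293, -0.2194, 0.1596]
contact_force: [-5.1, -2.6, 2.9]
grip_width: 0.0254
gripper_force: 31.0
tool_pos: [0.6295, -0.2201, 0.1583]
contact_force: [0.7, -0.1, 0.1]
grip_width: 0.0599
gripper_force: 0.0
tool_pos: [0.6299, -0.2213, 0.2255]
contact_force: [0.2, 0.8, 0.2]
grip_width: 0.0602
gripper_force: 0.0
tool_pos: [0.4892, -0.2335, 0.2255]
contact_force: [-1.0, 0.0, 0.5]
grip_width: 0.0601
gripper_force: 0.0
t 14.35 local mm [-1.403e+02 -2.000e-01  2.255e+02] tool yaw 1.658 shift [ -1.9  82.8 125.1] F [-1.   0.   0.5] grip 60.1
turn deg 90.0
dev x in tool [ 0.     1.    -0.004]
dev y in tool [ 1.    -0.     0.017]
```

View pics/g2.png

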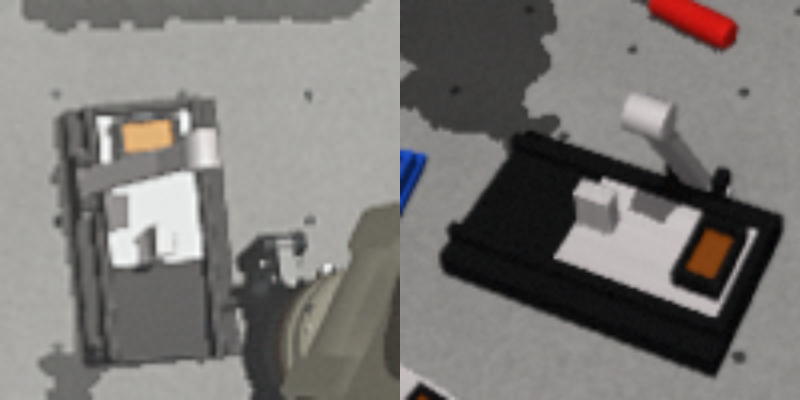

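The bar stands up by itself (grip at scene crop (648,115)), and the plate is still in place with its tab at (597,190). I'll turn by 90 degrees and grip the tab's front part, so that the gripper body stays clear of the bar.

```bash
python3 -m crank '[[48,0,0,0,-6],[48,0,0,0,-12],[48,0,0,0,-18],[48,0,0,0,-24],[48,0,0,0,-30]]' >/dev/null
python3 -m crank '[[48,0,0,0,-6],[48,0,0,0,-12],[48,0,0,0,-18],[48,0,0,0,-24],[48,0,0,0,-30]]' >/dev/null
python3 -m crank '[[48,0,0,0,-6],[48,0,0,0,-12],[48,0,0,0,-18],[48,0,0,0,-24],[48,0,0,0,-30]]' >/dev/null
python3 -m crank '[[48,0,0,0,0],[48,0,0,0,0],[48,0,0,0,0],[48,0,0,0,0],[48,0,0,0,0]]' >/dev/null
python3 -c "
from h import *
H=([.629,-.221],.0879)
go(H,[-.063,.003,.1],H[1]+np.pi)"
```

```text
t 16.12 local mm [-139.1   -0.3  224.3] tool yaw -3.056 shift [-76.7   1.2 124. ] F [ 0.3  0.5 -0. ] grip 48.1
turn deg -0.1
dev x in tool [-1.     0.002 -0.005]
dev y in tool [0.002 1.    0.018]
```

```bash
python3 -m crank '[[48,-25,1,0,0],[48,-50,3,10,0],[48,-70,3,40,0],[48,-77,3,80,0],[48,-77,3,110,0]]' >/dev/null
python3 -m crank '[[48,0,0,5,0],[48,0,0,5,0],[48,0,0,5,0],[48,0,0,5,0],[48,0,0,5,0]]' | grep -E "pos|force|width"
python3 -c "
from h import *
H=([.629,-.221],.0879)
go(H,[-.063,.003,.037],H[1]+np.pi)
a=viewer.snapshot('top')[130:230,360:460,::-1];b=viewer.snapshot('scene')[220:345,215:340,::-1]
cv2.imwrite('pics/g3.png',np.hstack([cv2.resize(a,(400,400)),cv2.resize(b,(400,400))]))"
```

```text
tool_pos: [0.5669, -0.2223, 0.1116]
contact_force: [0.5, -0.1, 1.1]
grip_width: 0.0478
gripper_force: 0.0
t 16.95 local mm [-61.9   4.1 111.6] tool yaw -3.055 shift [ 0.9 -2.3 74.6] F [ 0.5 -0.1  1.1] grip 47.8
turn deg -0.0
dev x in tool [-1.     0.001 -0.002]
dev y in tool [0.001 1.    0.016]
```

View pics/g3.png

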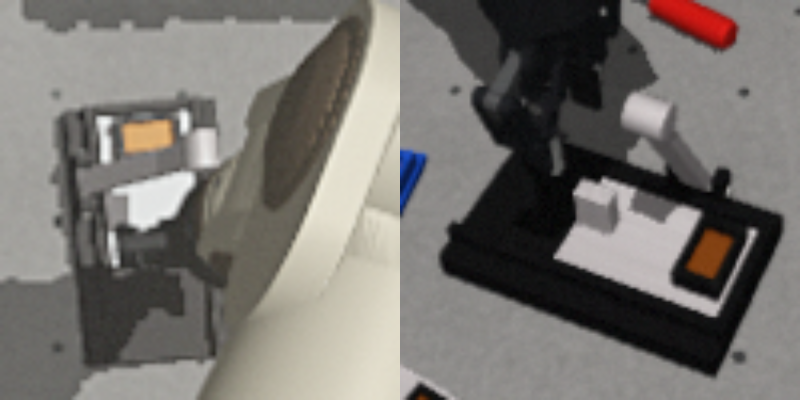

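The fingers are lined up above the tab's front (scene crop (597,190)), and the bar is clear of the gripper. I'll lower and close.

```bash
python3 -m crank '[[48,0,0,15,0],[48,0,0,30,0],[48,0,0,45,0],[48,0,0,60,0],[48,0,0,72,0]]' | grep -E "pos|force|width"
python3 -m crank '[[10,0,0,0,0],[10,0,0,0,0],[10,0,0,0,0],[10,0,0,0,0],[10,0,0,0,0]]' 40 | grep -E "pos|force|width"
python3 -m crank '[[10,0,0,0,0],[10,0,0,0,0],[10,0,0,0,0],[10,0,0,0,0],[10,0,0,0,0]]' 40 | grep -E "pos|force|width"
python3 -c "
from h import *
H=([.629,-.221],.0879)
go(H,[-.063,.003,.037],H[1]+np.pi)"
```

```text
tool_pos: [0.5656, -0.2206, 0.0365]
contact_force: [-0.4, 0.5, -0.0]
grip_width: 0.0482
gripper_force: 0.0
tool_pos: [0.5661, -0.2209, 0.0381]
contact_force: [-2.7, -0.1, 3.2]
grip_width: 0.0132
gripper_force: 40.4
tool_pos: [0.5661, -0.2208, 0.0381]
contact_force: [-1.9, -0.3, 6.7]
grip_width: 0.0129
gripper_force: 40.8
t 18.3 local mm [-62.7   5.7  38.1] tool yaw -3.054 shift [ 0.3 -2.7  1.1] F [-1.9 -0.3  6.7] grip 12.9
turn deg -0.0
dev x in tool [-1.     0.001 -0.004]
dev y in tool [0.    1.    0.017]
```

```bash
python3 -m crank '[[10,6,0,0,0],[10,14,0,0,0],[10,22,0,0,0],[10,30,0,0,0],[10,40,0,0,0]]' | grep -E "pos|force|width"
python3 -m crank '[[10,10,0,0,0],[10,20,0,0,0],[10,30,0,0,0],[10,38,0,0,0],[10,44,0,0,0]]' | grep -E "pos|force|width"
python3 -c "
from h import *
H=([.629,-.221],.0879)
go(H,[-.063,.003,.037],H[1]+np.pi)
b=viewer.snapshot('scene')[220:345,215:340,::-1];a=viewer.snapshot('top')[130:230,360:460,::-1]
cv2.imwrite('pics/g4.png',np.hstack([cv2.resize(a,(400,400)),cv2.resize(b,(400,400))]))"
```

```text
tool_pos: [0.5264, -0.2242, 0.0381]
contact_force: [5.7, 0.6, 5.0]
grip_width: 0.0134
gripper_force: 40.5
tool_pos: [0.4817, -0.2281, 0.038]
contact_force: [4.7, 1.0, 4.9]
grip_width: 0.0131
gripper_force: 40.5
t 19.13 local mm [-147.3    5.9   38. ] tool yaw -3.054 shift [-84.3  -2.9   0.7] F [4.7 1.  4.9] grip 13.1
turn deg -0.0
dev x in tool [-1.     0.    -0.003]
dev y in tool [0.    1.    0.017]
```

I've used all ten pictures, so I'll release, retreat and check numerically: the amber glass centroid, the grip's bright blob, and the attenuator patch against the earlier picture.

```bash
python3 -m crank '[[25,0,0,0,0],[40,0,0,0,0],[40,0,0,0,0],[40,0,0,0,0],[40,0,0,0,0]]' | grep -E "pos|force|width"
python3 -m crank '[[40,0,0,-10,0],[40,0,0,-30,0],[40,0,0,-60,0],[40,0,0,-95,0],[40,0,0,-130,0]]' | grep -E "pos|force|width"
python3 -m crank '[[40,30,0,-10,0],[40,60,0,-20,0],[40,90,0,-30,0],[40,120,0,-30,0],[40,140,0,-30,0]]' | grep -E "pos|force|width"
python3 -m crank '[[40,0,0,0,0],[40,0,0,0,0],[40,0,0,0,0],[40,0,0,0,0],[40,0,0,0,0]]' | grep -E "time|pos|force|width"
python3 -c "
from h import *
H=([.629,-.221],.0879)
im={n:viewer.snapshot(n).astype(int) for n in('top','scene')}
for n in im:
    a=im[n]; m=((a[...,0]>1.5*a[...,2])&(a[...,0]-a[...,1]>25)&(a[...,0]>80)&(a[...,1]>.4*a[...,0])).astype(np.uint8)
    k,_,st,ce=cv2.connectedComponentsWithStats(m)
    for i in range(1,k):
        if st[i,4]>25:
            p=pz(n,*ce[i],.042); l=R.from_euler('z',-H[1]).apply(p-np.r_[H[0],0])*1000
            if abs(l[0])<200 and abs(l[1])<80: print(n,'amber',st[i,4],l.round(1))
    # bar grip expected at theta 1.2
for th in (.9,1.05,1.2,1.35):
    P=frame(H[0],H[1],[0,.052-.142*np.cos(th+.014),.037+.142*np.sin(th+.014)]); u,v=proj('scene',P)[0]; print(th,u.round(1),v.round(1),im['scene'][int(v),int(u)])
s=im['scene'][200:300,235:320].astype(np.uint8)
w=cv2.imread('pics/w4.png')[:,400:]; cur=cv2.resize(im['scene'][130:190,310:370,::-1].astype(np.uint8),(400,400)); print('wheel diff vs w4',np.abs(w.astype(int)-cur).mean(), 'vs w3',np.abs(cv2.imread('pics/w3.png')[:,400:].astype(int)-cur).mean())
g=cv2.imread('pics/g2.png')[:,400:]; cg=cv2.resize(im['scene'][220:345,215:340,::-1].astype(np.uint8),(400,400)); print('bar grip diff vs g2',np.abs(g.astype(int)-cg)[90:165,220:310].mean())
"
```

```text
tool_pos: [0.4816, -0.2278, 0.0368]
contact_force: [-0.1, -0.2, -0.2]
grip_width: 0.0398
gripper_force: 0.0
tool_pos: [0.4823, -0.2299, 0.1691]
contact_force: [1.2, -0.1, 0.9]
grip_width: 0.0402
gripper_force: 0.0
tool_pos: [0.3417, -0.2429, 0.1996]
contact_force: [0.1, -0.7, 0.5]
grip_width: 0.0401
gripper_force: 0.0
time_s: 20.9
tool_pos: [0.3441, -0.2427, 0.1978]
contact_force: [-0.3, -0.0, -0.5]
grip_width: 0.0401
gripper_force: 0.0
top amber 97 [-53.1   4.3  42. ]
scene amber 81 [-198.2  -28.6   42. ]
scene amber 105 [-52.1   2.2  42. ]
0.9 285.5 273.8 [15 15 15]
1.05 289.4 262.6 [135 132 130]
1.2 293.6 251.9 [178 173 172]
1.35 298.2 242.2 [140 138 135]
wheel diff vs w4 16.222775 vs w3 17.618564583333335
bar grip diff vs g2 1.458320987654321
```

```bash
python3 -c "
from h import *
a=viewer.snapshot('top')[150:250,200:300,::-1];b=viewer.snapshot('scene')[130:190,310:370,::-1]
cur=np.hstack([cv2.resize(a,(400,400)),cv2.resize(b,(400,400))])
for f in('w3','w4'):
    w=cv2.imread(f'pics/{f}.png')
    for nm,(x0,x1,y0,y1) in dict(topwheel=(185,265,150,225),scwheel=(560,790,90,200)).items():
        A=w[y0:y1,x0:x1,1].astype(float);B=cur[y0:y1,x0:x1,1].astype(float)
        print(f,nm,np.corrcoef(A.ravel(),B.ravel())[0,1].round(3),np.abs(A-B).mean().round(1))
g=cur[...,1]
for nm,pts in dict(four=[(202,176),(233,184),(194,204),(225,211)],three=[(202,175),(213,193),(226,211)]).items(): print(nm,[int(g[y-3:y+4,x-3:x+4].max()) for x,y in pts])
"
```

```text
w3 topwheel 0.68 13.0
w3 scwheel 0.898 7.7
w4 topwheel 0.999 4.3
w4 scwheel 0.999 3.3
four [244, 234, 235, 216]
three [244, 80, 216]
```

The wheel is at four (image correlation 0.999 with the four-dot view), the bar is standing, and the plate's rear edge is about 34 mm in front of the bar's line. Handing in.

```bash
python3 -c "
from bench import arm
print(arm.finish_job())"
```

```text
the job is handed in; nothing more can be done
None
```

The job is handed in at about 21 s: the wheel is at four dots, the bar stands at about 1.2 rad, and the plate has been slid clear and released with its rear edge about 34 mm in front of the bar's line; I checked the final state numerically, since all ten picture views were used.

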